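Sweep the good tablets into the counting tray's trough and shut its cover

ROBOT

A 6-joint arm with a two-finger parallel gripper is mounted at the origin on a cart in front of the work surface, level with it; the furniture and walls round the work are solid. World frame = base frame: x ahead of the robot, y to its left, z up, the work surface at z = 0. Lengths are in m, angles in rad, forces in N, time in s.
With the tool pointing down it reaches from about 0.35 to 0.85 m from the base axis. Payload 8.1 kg.
Tool frame: the origin (TCP) lies at the very end of the fingers, on their centre line; the grasp point (between the pads) lies 19 mm behind it; z points along the fingers, x is the direction in which the jaws open and shut, and the axes are right-handed (so a half turn about z gives the same grasp; the last joint's range is limited). The gripper opens to 93 mm and grips with 3 to 60 N. Pads are 15 mm wide; open, the fingers measure 128 mm over their backs; the gripper's body (75 mm by 188 mm) begins 65 mm behind the grasp point.
Start: joints at [1.041, 0.13, 1.488, -0, 1.523, -0.085], TCP at [0.258, 0.542, 0.219] pointing down, gripper open.
Joint ranges: [-2.96, 2.96], [-0.89, 2.26], [0.02, 2.5], [-1.34, 4.48], [0, 2.73], [-2.66, 2.66]. Speed limits (rad/s): [2.39, 2.39, 2.79, 3.14, 3.14, 3.14].

INTERFACE

Orientations are given as a rotation vector (axis times angle).
In Python, from plant import robot gives the robot as it stands. The module is installed in compiled form; this text tells all that it offers.
- The arm moves only by the tool jog_arm, never from a script. Its argument "commands" is one flat list of numbers, 5 for each row, row after row: the gripper's target within -1 to 1 (shut at 1, half-way at 0, fully open at -1), then the shift along the tool's x, y, z in m, then the turn about the tool's z in degrees. A call has 1 to 20 rows; each row shifts and turns the commanded pose from where the row before left it, along the tool's axes as they then stand; what a row does not reach is not made up. A row lasts 1/12 s, in which the tool goes at most 41.7 mm and 7.16 degrees, less where a joint would pass 70% of its speed; a pose out of reach is approached as far as the arm can. A call is refused whole if a number of a shift passes 0.0417 or a number of a turn 7.16, either way. A call with a gripper value outside its range is refused whole. The fingers move at their own pace and stop on an object; "grip_force" is the grip in N (left out, the last holds). Time passes only in rows, so rows that do not move let the fingers close. It gives the time, the measured TCP pose, the force and the opening at its end, in the units of the state.
- robot.read_state(): the state, without advancing time (a new reading comes with each control period).
- robot.read_camera(name): name is "scene" or "top" or "wrist"; returns a dict with "img" (400x640x3 uint8, blue, green, red), "vfov" (degrees; the focal length in pixels is half the picture's height over the tangent of half this angle, whatever the lens; pixels are square), "cx", "cy" (the principal point, pixels), "extrinsics" (4x4, takes a point from world to camera coordinates). Camera axes: x right, y down, z forward; pixel columns grow to the right and rows downward; lengths in m; the calibration is good to about 2 mm. A picture is of the moment at which its call begins. There is no depth.
- robot.close_job(): hands the job in, once; it reports no verdict.
Trained networks look in a picture, given as the dict that the camera call returned (one of the last four; its "shot" number tells which), for a name from the list of things; names that differ only in an ending like _2 or _b are one class to them, and where a whole thing is asked for, a point or a joint stands for the part that bears it (a point fixed in the world has none). Each returns a list of dicts, best first, with "score" (0 to 1); they miss things now and then, are a little off and sometimes report something else, mostly with a low value. They report only what shows in the picture. A call takes as long as a camera call. They do not tell look-alikes from the thing itself.
- robot.recognise(thing, picture): "box" ([centre column, centre row, width, height] as shares, 0 to 1, of the picture: columns of its width, rows of its height, round what is visible of it).
- robot.pinpoint(thing, picture): "position" ([row, column] as shares, 0 to 1, of the picture: columns of its width, rows of its height: a listed point, or the origin of a listed thing).
The state is a dict: "t": time; "q": joint angles; "dq": joint speeds; "joint_torque": joint torques, N m; "tool_pos": TCP position; "orientation": TCP orientation; "force": force on the tool from outside, world axes, zero at the start; "wrist_torque": the same for the moment, N m; "opening": finger opening in m.
Only numpy, scipy, OpenCV 4.12 (cv2) and the standard library are available. Lean on these libraries where they do the work, as an engineer would, in place of code of your own. Each camera call takes 0.05 s, during which the arm holds its last target.

TASK

With closed fingers, sweep the three white tablets across the blue counting tray's platform into the trough along its side, leaving the yellowed tablet where it lies, then push the trough's white cover over and press it fully shut. Only push: do not pick up or lift any tablet, do not bear down hard on them, and leave the other things on the bench alone.

Things in the scene. Friction and masses are not known exactly. Their poses are not given: they have to be found in the camera images.
- tray: blue plastic tablet counting tray, fixed to the bench, 230 mm (its x) by 208 mm (its y). Origin: centre of its underside, on the bench; z up. Flat platform 32 mm above the bench, x = -111 to +111 mm, y = -54 to +100 mm. Rims 4 mm thick rise 10 mm above it at +y and at both x ends; none at -y, where it ends in an open lip
- lip (a point): middle of the platform's open edge (tray x = 0, y = -54 mm, 32 mm above the bench), which runs along the tray's x. Past it, towards tray -y, the trough drops away
- trough (a point): middle of the trough's floor (tray y = -77 mm, 7 mm above the bench). The trough is 46 mm wide and runs along the tray's x, 25 mm deep below the lip; its outer wall, 4 mm thick, rises to 42 mm above the bench; its -x end wall slopes outward as a spout (inside about x = -105 mm at the floor)
- cover (a joint): hinge of the white trough cover, 238 mm long, 3 mm thick, reaching 54 mm from its hinge. 0 = shut, flat over the trough (its top 45.5 mm above the bench); grows as it opens; 1.57 = upright; above that it leans outward, away from the platform; stop at 2.1. A stiff hinge: the cover stays where it is left (about 0.5 N at its edge moves it), it does not fall shut
- cover_hinge (a point): middle of the cover's hinge line, which runs along the tray's x on top of the trough's outer wall (tray y = -103.5 mm, 43.5 mm above the bench)
- cover_edge (a point): middle of the cover's free long edge, 53 mm from the hinge line; here a tab 40 mm long sticks out 11 mm further
- white_1_centre (a point): white tablet, 26 mm across, 10 mm thick, 10 to 14 g, flat on the platform at first; the point is its centre
- white_2_centre (a point): white tablet, 26 mm across, 10 mm thick, 10 to 14 g, flat on the platform at first; the point is its centre
- white_3_centre (a point): white tablet, 26 mm across, 10 mm thick, 10 to 14 g, flat on the platform at first; the point is its centre
- yellow_centre (a point): yellow-brown, discoloured tablet, 26 mm across, 10 mm thick, 10 to 14 g, flat on the platform at first; the point is its centre. It stays where it lies. The four tablets lie at least 42 mm apart along the tray's x, centre to centre, in any order, 48 to 96 mm from the lip
- weighing_bottle: small glass weighing bottle with lid, 41 mm across, 52 mm tall, left of the tray; a bystander, not to be disturbed. Origin at the centre of its underside
- dropper_1: brown dropper bottle with red teat, 38 mm across, 108 mm tall, left of the tray; a bystander, not to be disturbed. Origin at the centre of its underside
- dropper_2: brown dropper bottle with black teat, 38 mm across, 108 mm tall, left of the tray; a bystander, not to be disturbed. Origin at the centre of its underside
- crucible: white porcelain crucible with lid, 43 mm across, 46 mm tall, left of the tray; a bystander, not to be disturbed. Origin at the centre of its underside
- petri_1: petri dish, 61 mm across, 13 mm tall, behind the tray; a bystander, not to be disturbed. Origin at the centre of its underside
- marker: white and blue marker pen, 135 mm long, 16 mm thick, lying in front of the tray; a bystander, not to be disturbed. Origin at the centre of its underside
Mind the look-alikes: they are no part of the job. What is shaped like the part that bears white_3_centre but purple or turquoise is not meant. What is shaped like the part that bears white_2_centre but green or red is not meant.

How it is judged:
On the way, in this order (a step that is already met when the one before it is completed fails the run):
1. the three white tablets lie in the trough (y of white_1_centre in the frame of tray between -0.102 and -0.056 m and z of each of white_1_centre, white_2_centre, white_3_centre in the frame of tray below 0.031 m and x of white_1_centre in the frame of tray between -0.125 and 0.112 m and y of white_2_centre in the frame of tray between -0.102 and -0.056 m and x of white_2_centre in the frame of tray between -0.125 and 0.112 m and y of white_3_centre in the frame of tray between -0.102 and -0.056 m and x of white_3_centre in the frame of tray between -0.125 and 0.112 m), for 0.2 s.
2. the cover is shut (value of joint cover below 0.08 rad), for 0.2 s.
At the end, for the whole second after the job is handed in: All three white tablets lie at rest in the trough (centres between its walls and below the platform's level), the cover is shut to within 0.08 rad, and the yellowed tablet rests on the platform within 20 mm of where it lay (all of step 1 and value of joint cover below 0.08 rad and distance of yellow_centre from where it was at the start of the episode below 0.02 m and linear speed of each of white_1, white_2, white_3, yellow below 0.02 m/s); the robot touches nothing.
It fails at once if a tablet is lifted (its centre more than 15 mm higher than when it lies flat on the platform) (z of any of white_1_centre, white_2_centre, white_3_centre, yellow_centre in the frame of tray above 0.052 m).
It fails at once if the yellowed tablet is pushed more than 20 mm (distance of yellow_centre from where it was at the start of the episode above 0.02 m).
It fails at once if the fingers bear on a tablet with more than 20 N (contact force between the fingers and white_1 above 20 N or contact force between the fingers and white_2 above 20 N or contact force between the fingers and white_3 above 20 N or contact force between the fingers and yellow above 20 N).
It fails at once if a bystander is moved more than 20 mm or knocked over (distance of any of weighing_bottle, dropper_1, dropper_2, crucible, petri_1, marker from where it was at the start of the episode above 0.02 m or angle between any of weighing_bottle, dropper_1, dropper_2, crucible, petri_1's own z axis and vertical above 0.5 rad).
It also fails if it takes over 56 s, if anything falls off the work surface, if the arm or the gripper's body presses on something with over 40 N, if the wrist force passes 120 N, or if a joint passes its speed limit or range.

## Working session

There is one attempt and no reset: what is moved stays moved. The work goes in short steps, Python scripts to look and compute and a tool call to move; the robot and the scene stay as the last step left them, time stands still between calls to the robot, and variables do not carry over. Pictures are saved under pics/ and viewed, and the job is handed in when it is done.

Besides the shell and the picture viewer there is one more tool, called after "Request:" by a JSON object that holds its "op" and its "data", one argument or row to a line. jog_arm: Moves the arm, as the interface text tells. Its arguments: {"type":"object","properties":{"commands":{"type":"array"},"grip_force":{"type":"number"}},"required":["commands"]}

```bash
mkdir -p pics; cat > h.py <<'E'
import numpy as np, cv2
from plant import robot
from scipy.spatial.transform import Rotation as R
def ray(p,row,col):
    f=p["img"].shape[0]/2/np.tan(np.radians(p["vfov"])/2)
    d=np.array([(col-p["cx"])/f,(row-p["cy"])/f,1.])
    E=np.array(p["extrinsics"]); Rm=E[:3,:3]
    return -Rm.T@E[:3,3], Rm.T@d
def atz(p,row,col,z):
    o,d=ray(p,row,col); return o+d*(z-o[2])/d[2]
def proj(p,X):
    f=p["img"].shape[0]/2/np.tan(np.radians(p["vfov"])/2)
    E=np.array(p["extrinsics"]); c=E[:3,:3]@np.array(X)+E[:3,3]
    return c[0]/c[2]*f+p["cx"], c[1]/c[2]*f+p["cy"]
def st():
    s=robot.read_state(); print(s["t"],np.round(s["tool_pos"],4),np.round(s["force"],2),s["opening"]); 
    print(np.round(R.from_rotvec(s["orientation"]).as_matrix(),3), np.round(s["q"],3)); return s
E
python3 - <<'E'
from h import *
st()
for n in ["scene","top","wrist"]:
    p=robot.read_camera(n); cv2.imwrite(f"pics/{n}0.png",p["img"])
    print(n,p["vfov"],np.round(ray(p,200,320),3))
    for t,z in [("lip",.032),("trough",.007),("cover_hinge",.0435),("cover_edge",.08),("white_1_centre",.037),("yellow_centre",.037),("tray",0),("marker",.008),("dropper_1",0),("weighing_bottle",0),("crucible",0),("petri_1",0)]:
        for d in robot.pinpoint(t,p)[:5]:
            r,c=d["position"]; r*=400;c*=640
            print(t,round(d["score"],2),round(r),round(c),np.round(atz(p,r,c,z),3))
E
```

```text
0.0 [0.2578 0.5411 0.2176] [-0.66  0.32 -1.08] 0.09299788046788704
[[ 0.43   0.903 -0.001]
 [ 0.903 -0.43  -0.002]
 [-0.002 -0.    -1.   ]] [ 1.041  0.131  1.489  0.     1.523 -0.085]
scene 44.6310071156812 [[-0.211 -0.278  0.742]
 [ 0.701  0.319 -0.638]]
lip 0.98 215 356 [ 0.557 -0.015  0.032]
cover_edge 0.55 192 384 [ 0.6   -0.061  0.08 ]
white_1_centre 0.48 214 330 [0.53  0.035 0.037]
yellow_centre 0.39 187 327 [0.614 0.079 0.037]
tray 0.91 218 330 [0.555 0.046 0.   ]
tray 0.67 183 270 [0.614 0.234 0.   ]
marker 0.64 262 286 [0.388 0.071 0.008]
marker 0.37 217 329 [0.552 0.046 0.008]
dropper_1 0.87 191 243 [0.559 0.279 0.   ]
dropper_1 0.63 186 269 [0.605 0.232 0.   ]
weighing_bottle 0.57 212 255 [0.502 0.213 0.   ]
weighing_bottle 0.15 217 331 [0.561 0.045 0.   ]
crucible 0.69 228 242 [0.446 0.213 0.   ]
petri_1 0.6 177 356 [0.726 0.048 0.   ]
top 43.788751684358665 [[ 0.466  0.09   0.938]
 [ 0.072  0.001 -0.998]]
lip 0.92 180 374 [ 0.57  -0.008  0.032]
trough 0.69 184 385 [ 0.565 -0.031  0.007]
cover_hinge 0.7 242 254 [0.453 0.209 0.043]
cover_hinge 0.58 176 404 [ 0.575 -0.06   0.043]
cover_edge 0.86 175 415 [ 0.573 -0.073  0.08 ]
white_1_centre 0.64 200 355 [0.531 0.028 0.037]
yellow_centre 0.61 275 326 [0.397 0.078 0.037]
yellow_centre 0.48 149 332 [0.625 0.07  0.037]
tray 0.93 189 349 [0.556 0.036 0.   ]
marker 0.74 272 327 [0.4   0.076 0.008]
marker 0.43 148 332 [0.632 0.07  0.008]
dropper_1 0.93 178 221 [0.572 0.28  0.   ]
dropper_1 0.83 153 245 [0.622 0.236 0.   ]
weighing_bottle 0.58 213 254 [0.508 0.214 0.   ]
weighing_bottle 0.46 178 221 [0.573 0.278 0.   ]
crucible 0.74 244 250 [0.448 0.221 0.   ]
petri_1 0.7 95 339 [0.737 0.058 0.   ]
wrist 60.786499833244804 [[ 0.197  0.571  0.385]
 [ 0.218 -0.105 -0.97 ]]
```

View pics/top0.png

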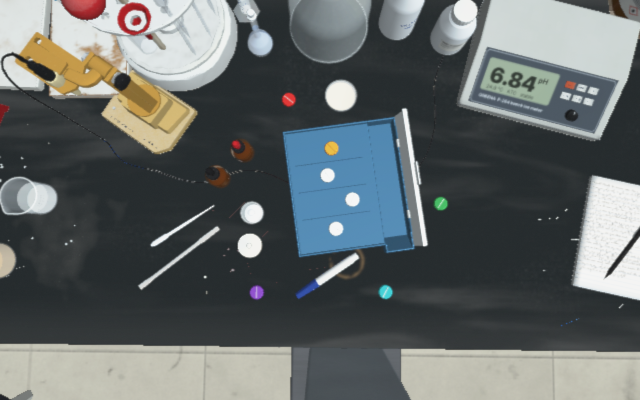

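View pics/scene0.png

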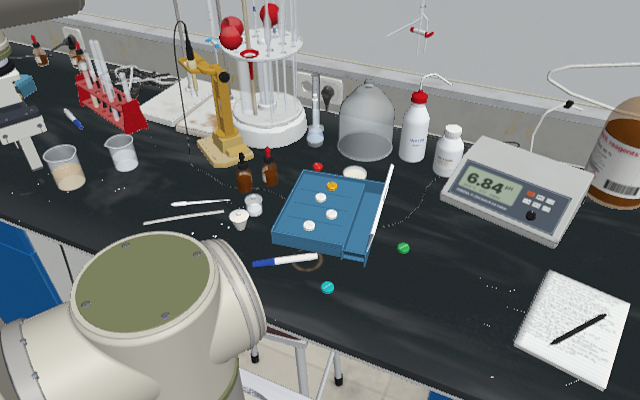

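```bash
python3 - <<'E'
import cv2
a=cv2.imread("pics/top0.png")[110:270,250:450]; cv2.imwrite("pics/top0z.png",cv2.resize(a,None,fx=3.7,fy=3.7,interpolation=cv2.INTER_CUBIC))
E
```

```text
(no output)
```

View pics/top0z.png

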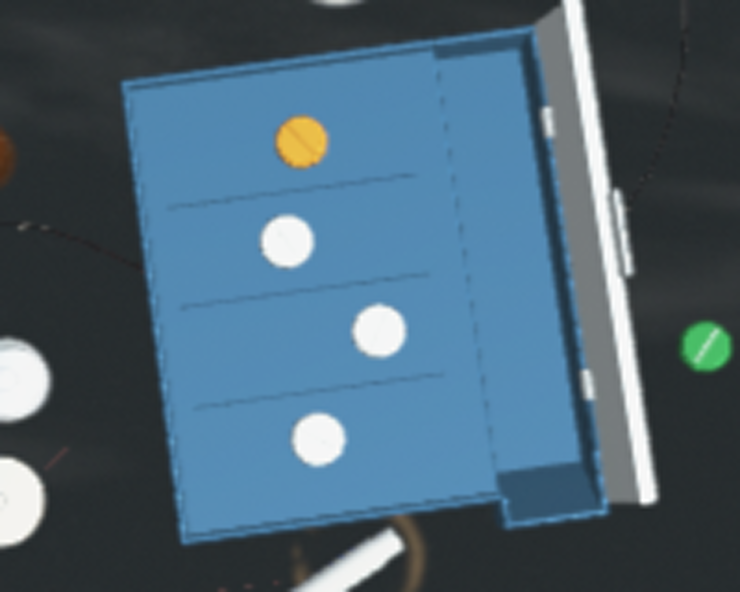

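The top view is clear. The yellow tablet is at px (332,148), and the whites are at (328,175), (352,200) and (336,229). The spout is nearest the robot, so tray +x points away from it. The cover leans outward on the right, and the green look-alike sits at (441,204). Next I'll fit the tray pose.

```bash
cat > fit.py <<'E'
from h import *
from scipy.optimize import least_squares
def pose(v): 
    c,s=np.cos(v[2]),np.sin(v[2]); return lambda X: np.array([v[0]+c*X[0]-s*X[1], v[1]+s*X[0]+c*X[1], X[2]])
def inv(v,w):
    c,s=np.cos(v[2]),np.sin(v[2]); d=np.array(w)-[v[0],v[1],0]; return np.array([c*d[0]+s*d[1],-s*d[0]+c*d[1],d[2]])
E
python3 - <<'E'
from fit import *
p=robot.read_camera("top"); print(p["cx"],p["cy"])
z=lambda a:(a[0]/3.7+250-.37,a[1]/3.7+110-.37)
pts=[((123,83),(.115,.104,.042)),((183,543),(-.115,.104,.042)),((437,50),(.111,-.054,.032)),((497,497),(-.111,-.054,.032))]
f=lambda v:np.ravel([np.array(proj(p,pose(v)(X)))-z(a) for a,X in pts])
r=least_squares(f,[.556,.036,.13]); v=r.x; print("tray",np.round(v,4),np.degrees(v[2]),np.round(r.fun,2))
np.save("tray.npy",v)
hsv=cv2.cvtColor(p["img"],cv2.COLOR_BGR2HSV)
wm=((hsv[...,2]>200)&(hsv[...,1]<60)).astype(np.uint8); ym=((hsv[...,0]>12)&(hsv[...,0]<30)&(hsv[...,1]>120)&(hsv[...,2]>150)).astype(np.uint8)
for nm,m in (("w",wm),("y",ym)):
    n,l,s,c=cv2.connectedComponentsWithStats(m)
    for i in range(1,n):
        if 280<c[i][0]<395 and 120<c[i][1]<250 and s[i][4]>40:
            w=atz(p,c[i][1],c[i][0],.042); print(nm,s[i],np.round(c[i],1),np.round(w,4),"tray",np.round(inv(v,w)*1000,1))
# cover edge & green
from itertools import product
for q in [(640,503),(656,500),(572,0),(628,273),(615,190),(705,347)]:
    c,r=z(q)
    if q[0]==705: print("green",np.round(inv(v,atz(p,r,c,.01))*1000)); continue
    print(q,[np.round(inv(v,atz(p,r,c,zz))*1000).tolist() for zz in (.085,.09,.095)])
for a in (1.57,1.7,1.8,1.9,2.0,2.1):
    print(a,[np.round(np.array(proj(p,pose(v)((x,-.1035+.053*np.cos(a),.0435+.053*np.sin(a)))),),1) for x in (-.119,0,.119)])
E
```

```text
322.6816669599337 193.52853565576825
tray [0.5563 0.0417 0.1437] 8.23119991319487 [-0.34 -0.73 -0.74  0.75  0.25  0.61  0.84 -0.65]
w [321 168  14  14 154] [327.3 174.7] [0.5767 0.0784 0.042 ] tray [25.4 33.4 42. ]
w [345 192  15  15 154] [352.2 198.9] [0.5333 0.0327 0.042 ] tray [-24.1  -5.6  42. ]
w [329 222  14  14 153] [335.8 228.3] [0.4799 0.0619 0.042 ] tray [-72.7  30.9  42. ]
y [325 142  13  13 138] [331. 148.] [0.6258 0.0723 0.042 ] tray [73.2 20.3 42. ]
(640, 503) [[-122.0, -111.0, 85.0], [-121.0, -110.0, 90.0], [-121.0, -109.0, 95.0]]
(656, 500) [[-121.0, -118.0, 85.0], [-121.0, -117.0, 90.0], [-121.0, -116.0, 95.0]]
(572, 0) [[116.0, -114.0, 85.0], [115.0, -113.0, 90.0], [114.0, -112.0, 95.0]]
(628, 273) [[-15.0, -121.0, 85.0], [-16.0, -120.0, 90.0], [-16.0, -119.0, 95.0]]
(615, 190) [[24.0, -121.0, 85.0], [24.0, -119.0, 90.0], [23.0, -118.0, 95.0]]
green [ -52. -170.   10.]
1.57 [array([419.5, 244.8]), array([409.3, 175.2]), array([399.3, 107.2])]
1.7 [array([423.4, 244.2]), array([413.2, 174.7]), array([403.2, 106.8])]
1.8 [array([426.4, 243.8]), array([416.1, 174.4]), array([406.1, 106.5])]
1.9 [array([429.2, 243.4]), array([418.9, 174.1]), array([408.9, 106.4])]
2.0 [array([431.8, 243. ]), array([421.5, 173.9]), array([411.5, 106.3])]
2.1 [array([434.2, 242.7]), array([423.9, 173.7]), array([413.9, 106.3])]
```

```bash
python3 - <<'E'
import cv2
a=cv2.imread("pics/scene0.png")[150:290,250:450]; cv2.imwrite("pics/scene0z.png",cv2.resize(a,None,fx=4,fy=4,interpolation=cv2.INTER_CUBIC))
E
```

```text
(no output)
```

View pics/scene0z.png

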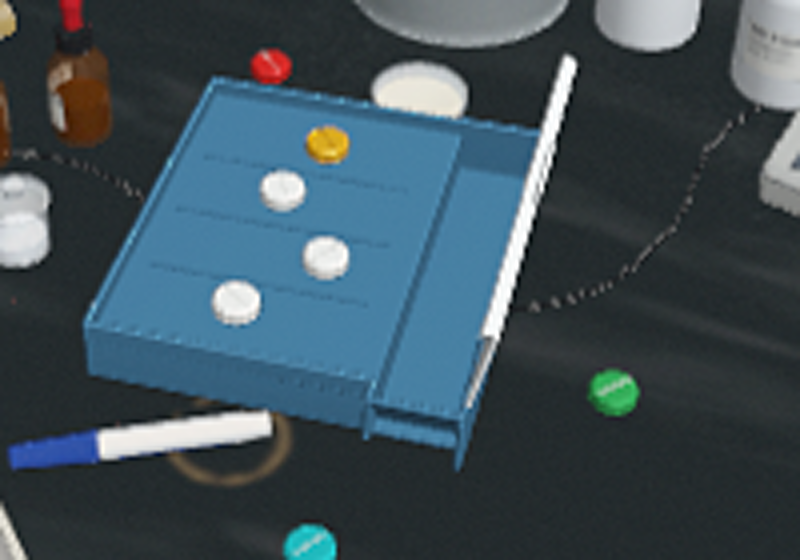

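Request:
{"op": "jog_arm", "data": {
  "commands": [1,0,0,0,7.04,1,0,0,0,7.04,1,0,0,0,7.04,1,0,0,0,7.04,1,0,0,0,7.04,1,0,0,0,7.04,1,0,0,0,7.04,1,0,0,0,7.04,1,0.0178,0.0336,0,0,1,0.0178,0.0336,0,0,1,0.0178,0.0336,0,0,1,0.0178,0.0336,0,0,1,0.0178,0.0336,0,0,1,0.0178,0.0336,0,0,1,0.0178,0.0336,0,0,1,0.0178,0.0336,0,0,1,0.0178,0.0336,0,0],
  "grip_force": 10
}}

```text
t: 3.42
tool_pos: [0.4606, 0.2635, 0.2189]
orientation: [-3.133, -0.225, -0.001]
force: [0.8, -0.7, -0.4]
opening: 0.0004
```

Request:
{"op": "jog_arm", "data": {
  "commands": [1,0.0178,0.0336,0,0,1,0.0178,0.0336,0,0,1,0.0178,0.0336,0,0,1,0.0178,0.0336,0,0,1,0.0178,0.0336,0,0,1,0,0,0.03,0,1,0,0,0.03,0,1,0,0,0.03,0,1,0,0,0,0]
}}

```text
t: 4.17
tool_pos: [0.5675, 0.1106, 0.1215]
orientation: [3.133, 0.223, -0.017]
force: [-1.1, -0.5, -0.7]
opening: -0.0
```

```bash
cat > chk.py <<'E'
from fit import *
import sys
v=np.load("tray.npy")
s=st(); Rm=R.from_rotvec(s["orientation"]).as_matrix()
print("TCP tray mm",np.round(inv(v,s["tool_pos"])*1000,1),"tool x yaw",np.degrees(np.arctan2(Rm[1,0],Rm[0,0])))
if len(sys.argv)>1:
    for n in sys.argv[2:]:
        p=robot.read_camera(n); cv2.imwrite(f"pics/{n}{sys.argv[1]}.png",p["img"])
E
python3 chk.py 1 wrist top
```

```text
4.1667 [0.5675 0.1106 0.1215] [-1.1  -0.5  -0.65] -1.4373930551776618e-05
[[ 0.99   0.142 -0.011]
 [ 0.142 -0.99  -0.001]
 [-0.011 -0.    -1.   ]] [ 0.104  0.148  1.649  0.     1.355 -0.038]
TCP tray mm [ 21.   66.6 121.5] tool x yaw 8.147083055836932
```

View pics/wrist1.png

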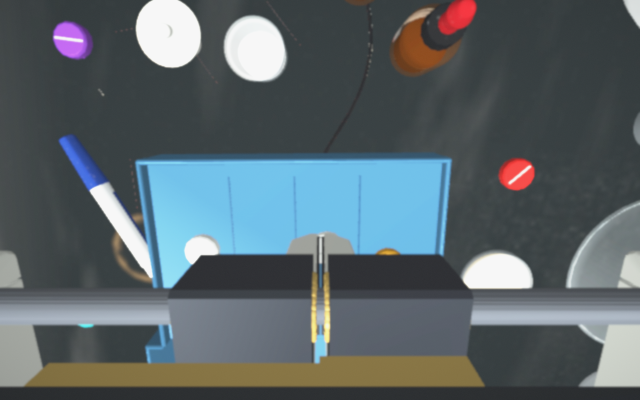

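Request:
{"op": "jog_arm", "data": {
  "commands": [1,0.0044,0,0.03,0,1,0,0,0.03,0,1,0,0,0.015,0,1,0,0,0.006,0,1,0,0,0.003,0,1,0,0,0,0,1,0,0,0,0]
}}

```text
t: 4.85
tool_pos: [0.578, 0.1125, 0.0472]
orientation: [-3.133, -0.225, -0.006]
force: [0.2, 0.4, 0.5]
opening: 0.0005
```

```bash
python3 chk.py 2 scene;  python3 - <<'E'
import cv2
a=cv2.imread("pics/scene2.png")[120:290,220:450]; cv2.imwrite("pics/scene2z.png",cv2.resize(a,None,fx=3.4,fy=3.4,interpolation=cv2.INTER_CUBIC))
E
```

```text
4.85 [0.578  0.1125 0.0472] [0.19 0.39 0.47] 0.00047232435540718875
[[ 0.99   0.143  0.004]
 [ 0.143 -0.99   0.   ]
 [ 0.004  0.    -1.   ]] [ 0.105  0.242  1.687 -0.     1.209 -0.038]
TCP tray mm [31.6 67.  47.2] tool x yaw 8.21081721453427
```

View pics/scene2z.png

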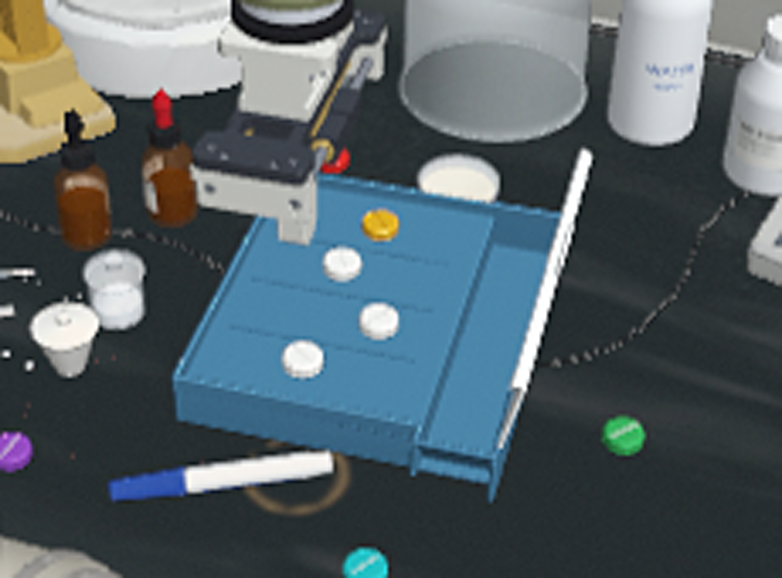

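Request:
{"op": "jog_arm", "data": {
  "commands": [1,0,0,0,0,1,0,0,0,0]
}}

```text
t: 5.07
tool_pos: [0.5771, 0.1123, 0.046]
orientation: [-3.133, -0.225, -0.003]
force: [0.7, -0.2, -0.1]
opening: -0.0001
```

```bash
python3 chk.py
```

```text
5.0667 [0.5771 0.1123 0.046 ] [ 0.68 -0.22 -0.1 ] -7.165056529771969e-05
[[ 0.99   0.143  0.002]
 [ 0.143 -0.99   0.   ]
 [ 0.002  0.    -1.   ]] [ 0.105  0.243  1.688  0.     1.208 -0.038]
TCP tray mm [30.7 66.9 46. ] tool x yaw 8.196185250291398
```

Request:
{"op": "jog_arm", "data": {
  "commands": [1,-0.0045,0,0.006,0,1,0,0,0.003,0,1,0,0,0,0,1,0,0,0,0,1,0,0,0,0]
}}

```text
t: 5.48
tool_pos: [0.5716, 0.1115, 0.0355]
orientation: [3.134, 0.224, -0.0]
force: [-0.4, 0.1, -0.5]
opening: 0.0007
```

```bash
python3 chk.py
```

```text
5.4833 [0.5716 0.1115 0.0355] [-0.36  0.06 -0.5 ] 0.0006572804590021642
[[ 0.99   0.143 -0.   ]
 [ 0.143 -0.99  -0.   ]
 [-0.    -0.    -1.   ]] [ 0.105  0.245  1.707 -0.     1.19  -0.038]
TCP tray mm [25.1 66.9 35.5] tool x yaw 8.193129514874292
```

Request:
{"op": "jog_arm", "data": {
  "commands": [1,0,0.006,0,0,1,0,0.006,0,0,1,0,0.006,0,0,1,0,0.006,0,0,1,0,0.006,0,0,1,0,0.006,0,0,1,0,0.006,0,0,1,0,0.006,0,0,1,0,0.006,0,0,1,0,0.006,0,0,1,0,0.006,0,0,1,0,0.006,0,0,1,0,0.006,0,0,1,0,0.006,0,0,1,0,0.006,0,0]
}}

```text
t: 6.73
tool_pos: [0.5847, 0.0219, 0.0357]
orientation: [3.134, 0.225, 0.0]
force: [-0.3, 0.7, -0.4]
opening: 0.0006
```

```bash
python3 chk.py 3 scene;  python3 - <<'E'
import cv2
a=cv2.imread("pics/scene3.png")[120:290,220:450]; cv2.imwrite("pics/scene3z.png",cv2.resize(a,None,fx=3.4,fy=3.4,interpolation=cv2.INTER_CUBIC))
E
```

```text
6.7333 [0.5847 0.0219 0.0357] [-0.27  0.67 -0.39] 0.0005797020093083862
[[ 0.99   0.143  0.   ]
 [ 0.143 -0.99  -0.   ]
 [ 0.     0.    -1.   ]] [-0.05   0.251  1.7   -0.     1.191 -0.193]
TCP tray mm [ 25.2 -23.7  35.7] tool x yaw 8.19701966491378
```

View pics/scene3z.png

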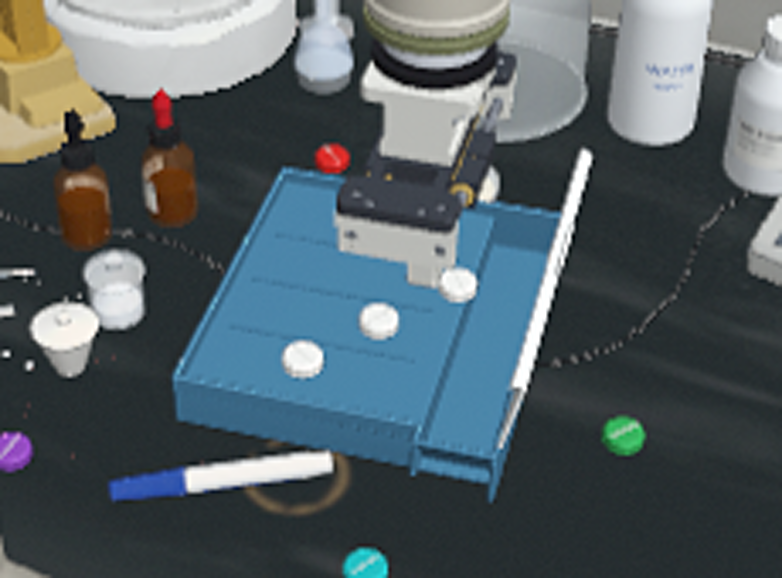

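Request:
{"op": "jog_arm", "data": {
  "commands": [1,0,0.006,0,0,1,0,0.006,0,0,1,0,0.006,0,0,1,0,0.006,0,0,1,0,0.006,0,0,1,0,0.002,0,0,1,0,0,0,0,1,0,-0.004,0,0,1,0,0,-0.015,0,1,0,0,-0.015,0,1,-0.0165,-0.026,0,0,1,-0.0165,-0.026,0,0,1,-0.0165,-0.026,0,0,1,0,0,0,0,1,0,0,0,0]
}}

```text
t: 8.03
tool_pos: [0.5276, 0.0664, 0.0656]
orientation: [-3.133, -0.229, 0.0]
force: [1.2, -0.1, 0.1]
opening: 0.0004
```

```bash
python3 chk.py 4 scene;  python3 - <<'E'
import cv2
a=cv2.imread("pics/scene4.png")[120:290,220:450]; cv2.imwrite("pics/scene4z.png",cv2.resize(a,None,fx=3.4,fy=3.4,interpolation=cv2.INTER_CUBIC))
E
```

```text
8.0333 [0.5276 0.0664 0.0656] [ 1.2  -0.09  0.14] 0.00040058040704940063
[[ 0.989  0.145 -0.   ]
 [ 0.145 -0.989  0.   ]
 [-0.    -0.    -1.   ]] [ 0.029  0.077  1.835  0.     1.23  -0.117]
TCP tray mm [-24.9  28.6  65.6] tool x yaw 8.3524175221411
```

View pics/scene4z.png

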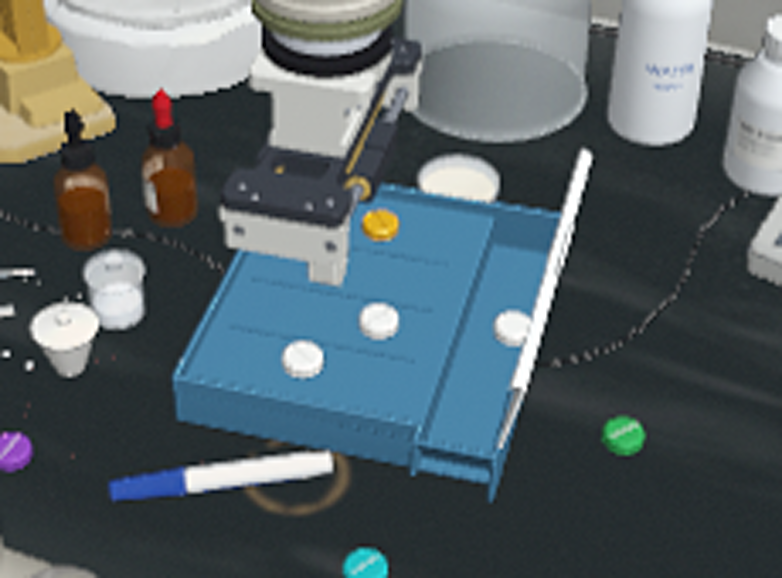

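Request:
{"op": "jog_arm", "data": {
  "commands": [1,0.0005,0,0.012,0,1,0,0,0.012,0,1,0,0,0.006,0,1,0,0,0,0,1,0,0,0,0]
}}

```text
t: 8.5
tool_pos: [0.5283, 0.0645, 0.0344]
orientation: [-3.134, -0.223, 0.004]
force: [-0.0, -0.5, 0.0]
opening: 0.0007
```

Request:
{"op": "jog_arm", "data": {
  "commands": [1,0,0.006,0,0,1,0,0.006,0,0,1,0,0.006,0,0,1,0,0.006,0,0,1,0,0.006,0,0,1,0,0.006,0,0,1,0,0.006,0,0,1,0,0.006,0,0,1,0,0.006,0,0,1,0,0.006,0,0,1,0,0.006,0,0,1,0,0.006,0,0,1,0,0.006,0,0,1,0,0.006,0,0,1,0,0,0,0,1,0,0,0,0]
}}

```text
t: 9.83
tool_pos: [0.541, -0.0185, 0.0356]
orientation: [-3.134, -0.223, 0.0]
force: [0.5, 0.7, -0.1]
opening: 0.0006
```

```bash
python3 chk.py
```

```text
9.8333 [ 0.541  -0.0185  0.0356] [ 0.49  0.7  -0.09] 0.0005957022170551752
[[ 0.99   0.142 -0.   ]
 [ 0.142 -0.99   0.   ]
 [-0.    -0.    -1.   ]] [-0.129  0.142  1.825  0.     1.175 -0.271]
TCP tray mm [-23.8 -57.4  35.6] tool x yaw 8.151506441640239
```

Request:
{"op": "jog_arm", "data": {
  "commands": [1,0,-0.004,0,0,1,0,0,-0.015,0,1,0,0,-0.015,0,1,-0.0122,-0.0292,0,0,1,-0.0122,-0.0292,0,0,1,-0.0122,-0.0292,0,0,1,-0.0122,-0.0292,0,0,1,0,0,0,0,1,0,0,0,0,1,0,0,0,0]
}}

```text
t: 10.67
tool_pos: [0.4757, 0.0946, 0.0659]
orientation: [3.133, 0.226, 0.001]
force: [0.8, 0.1, -0.1]
opening: 0.0003
```

```bash
python3 chk.py 5 scene;  python3 - <<'E'
import cv2
a=cv2.imread("pics/scene5.png")[120:290,220:450]; cv2.imwrite("pics/scene5z.png",cv2.resize(a,None,fx=3.4,fy=3.4,interpolation=cv2.INTER_CUBIC))
E
```

```text
10.6667 [0.4757 0.0946 0.0659] [ 0.78  0.13 -0.09] 0.00034492689809865204
[[ 0.99   0.144  0.001]
 [ 0.144 -0.99  -0.   ]
 [ 0.001  0.    -1.   ]] [ 0.091 -0.051  1.963 -0.     1.229 -0.053]
TCP tray mm [-72.2  63.9  65.9] tool x yaw 8.267330374604118
```

View pics/scene5z.png

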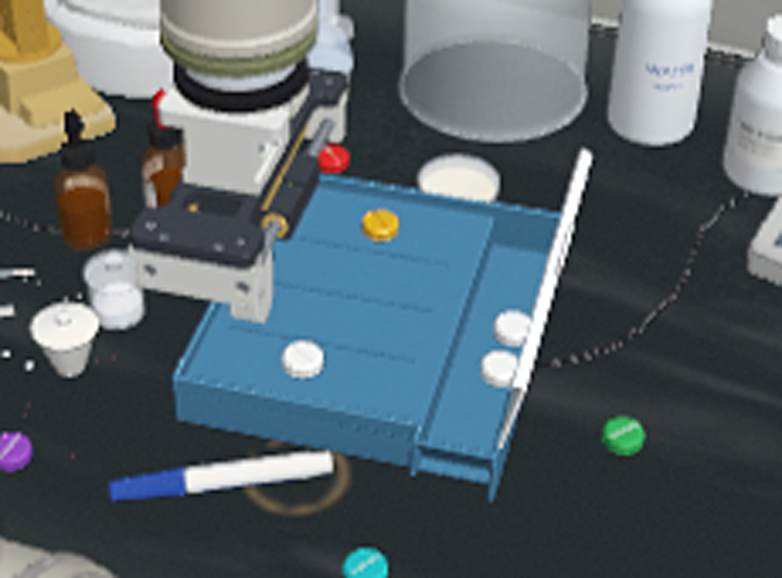

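B is in the trough too, and C is next: 120 mm from y=64 to y=-56.

Request:
{"op": "jog_arm", "data": {
  "commands": [1,0,0,0.012,0,1,0,0,0.012,0,1,0,0,0.006,0,1,0,0,0,0,1,0,0,0,0]
}}

```text
t: 11.13
tool_pos: [0.4746, 0.094, 0.0345]
orientation: [3.134, 0.223, -0.004]
force: [0.9, -0.7, 0.3]
opening: 0.0005
```

Request:
{"op": "jog_arm", "data": {
  "commands": [1,0,0.006,0,0,1,0,0.006,0,0,1,0,0.006,0,0,1,0,0.006,0,0,1,0,0.006,0,0,1,0,0.006,0,0,1,0,0.006,0,0,1,0,0.006,0,0,1,0,0.006,0,0,1,0,0.006,0,0,1,0,0.006,0,0,1,0,0.006,0,0,1,0,0.006,0,0,1,0,0.006,0,0,1,0,0.006,0,0,1,0,0.006,0,0,1,0,0.006,0,0,1,0,0.006,0,0,1,0,0.006,0,0,1,0,0.006,0,0]
}}

```text
t: 12.8
tool_pos: [0.4926, -0.025, 0.0356]
orientation: [3.134, 0.224, -0.0]
force: [0.5, -0.2, 0.3]
opening: 0.0009
```

Request:
{"op": "jog_arm", "data": {
  "commands": [1,0,0,0,0,1,0,0,0,0,1,0,-0.004,0,0,1,0,0,-0.025,0,1,0,0,-0.03,0,1,0,0,-0.03,0,1,0,0,-0.03,0,1,0,0,0,0,1,0,0,0,0]
}}

```text
t: 13.55
tool_pos: [0.4936, -0.02, 0.153]
orientation: [3.133, 0.225, 0.007]
force: [0.1, -0.0, -1.4]
opening: 0.0004
```

```bash
python3 chk.py 6 scene top;  python3 - <<'E'
import cv2
a=cv2.imread("pics/scene6.png")[120:290,220:450]; cv2.imwrite("pics/scene6z.png",cv2.resize(a,None,fx=3.4,fy=3.4,interpolation=cv2.INTER_CUBIC))
E
```

```text
13.55 [ 0.4936 -0.02    0.153 ] [ 0.08 -0.01 -1.38] 0.0004160819500233184
[[ 0.99   0.143  0.005]
 [ 0.143 -0.99  -0.001]
 [ 0.005  0.001 -1.   ]] [-0.144 -0.124  1.864  0.     1.397 -0.288]
TCP tray mm [-70.9 -52.1 153. ] tool x yaw 8.229081952396271
```

View pics/scene6z.png

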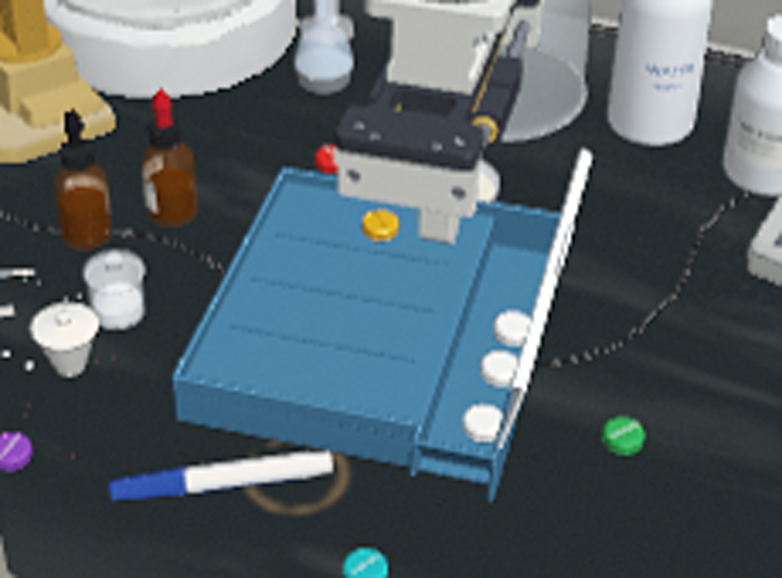

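View pics/top6.png

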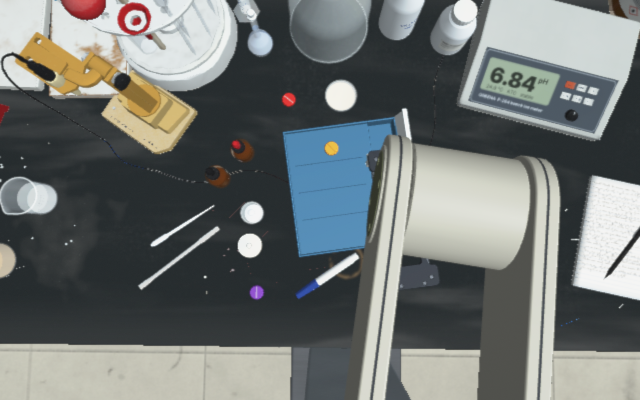

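All three whites are in the trough and the yellow tablet hasn't moved. Next I go over the cover and come down on its outer side.

Request:
{"op": "jog_arm", "data": {
  "commands": [1,0.0178,0.0245,0,0,1,0.0178,0.0245,0,0,1,0.0178,0.0245,0,0,1,0.0178,0.0245,0,0,1,0,0,0,0,1,0,0,0,0,1,0,0,0.025,0,1,0,0,0.025,0,1,0,0,0.018,0,1,0,0,0,0,1,0,0,0,0,1,0,0,0,0]
}}

```text
t: 14.65
tool_pos: [0.5764, -0.1067, 0.0835]
orientation: [3.133, 0.225, 0.001]
force: [0.2, -1.1, 0.6]
opening: 0.0007
```

```bash
python3 chk.py 7 scene;  python3 - <<'E'
import cv2
a=cv2.imread("pics/scene7.png")[120:290,250:480]; cv2.imwrite("pics/scene7z.png",cv2.resize(a,None,fx=3.4,fy=3.4,interpolation=cv2.INTER_CUBIC))
E
```

```text
14.65 [ 0.5764 -0.1067  0.0835] [ 0.21 -1.08  0.64] 0.0006915498573182462
[[ 0.99   0.143  0.   ]
 [ 0.143 -0.99   0.   ]
 [ 0.     0.    -1.   ]] [-0.271  0.196  1.668  0.     1.277 -0.414]
TCP tray mm [  -1.4 -149.8   83.5] tool x yaw 8.226052155736944
```

View pics/scene7z.png

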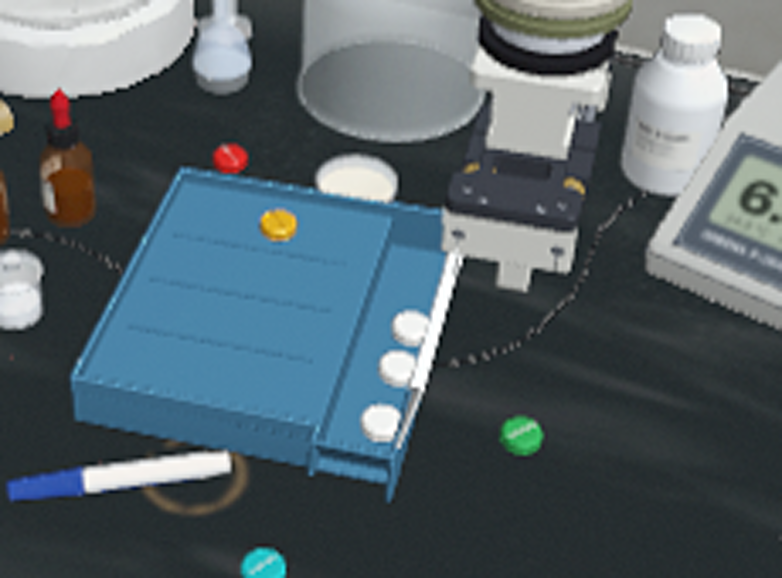

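Request:
{"op": "jog_arm", "data": {
  "commands": [1,0,-0.007,0,0,1,0,-0.007,0,0,1,0,-0.007,0,0,1,0,-0.007,0,0,1,0,-0.007,0,0,1,0,-0.007,0,0,1,0,-0.007,0,0,1,0,-0.007,0,0,1,0,-0.007,0,0,1,0,0,0,0,1,0,0,0,0]
}}

```text
t: 15.62
tool_pos: [0.5673, -0.0444, 0.0826]
orientation: [-3.133, -0.226, 0.0]
force: [0.5, 0.2, 0.3]
opening: 0.0006
```

```bash
python3 chk.py 8 scene;  python3 - <<'E'
import cv2
a=cv2.imread("pics/scene8.png")[120:290,250:480]; cv2.imwrite("pics/scene8z.png",cv2.resize(a,None,fx=3.4,fy=3.4,interpolation=cv2.INTER_CUBIC))
E
```

```text
15.6167 [ 0.5673 -0.0444  0.0826] [0.5  0.2  0.28] 0.0006052188957021761
[[ 0.99   0.143 -0.   ]
 [ 0.143 -0.99   0.   ]
 [-0.    -0.    -1.   ]] [-0.168  0.154  1.718  0.     1.27  -0.312]
TCP tray mm [ -1.5 -86.8  82.6] tool x yaw 8.240920887729303
```

View pics/scene8z.png

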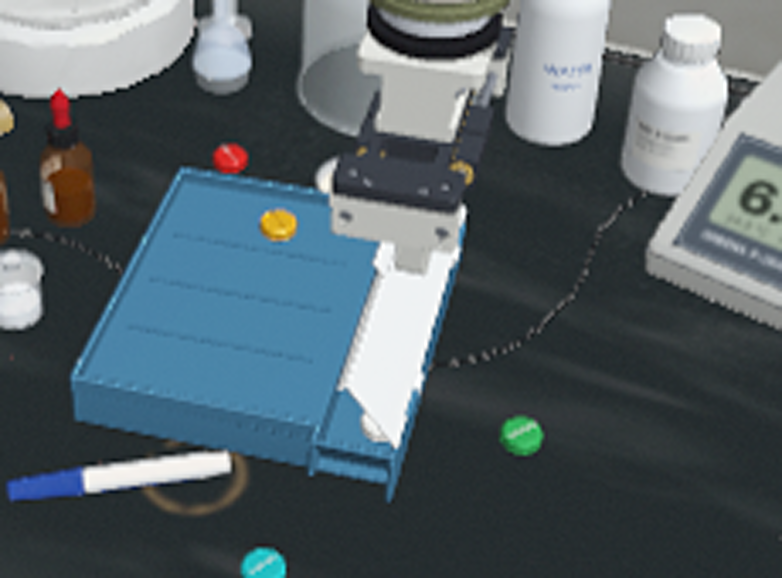

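Request:
{"op": "jog_arm", "data": {
  "commands": [1,0,-0.004,0.003,0,1,0,-0.004,0.003,0,1,0,-0.004,0.0045,0,1,0,-0.003,0.0045,0,1,0,-0.0025,0.0055,0,1,0,-0.002,0.0055,0,1,0,-0.001,0.005,0,1,0,-0.0005,0.004,0,1,0,0,0,0,1,0,0,0,0]
}}

```text
t: 16.5
tool_pos: [0.5641, -0.0241, 0.0472]
orientation: [-3.133, -0.224, 0.001]
force: [-0.4, -1.1, -0.4]
opening: 0.0007
```

```bash
python3 chk.py 9 scene;  python3 - <<'E'
import cv2
a=cv2.imread("pics/scene9.png")[120:290,250:480]; cv2.imwrite("pics/scene9z.png",cv2.resize(a,None,fx=3.4,fy=3.4,interpolation=cv2.INTER_CUBIC))
E
```

```text
16.5 [ 0.5641 -0.0241  0.0472] [-0.39 -1.11 -0.37] 0.0006982767673830667
[[ 0.99   0.143 -0.001]
 [ 0.143 -0.99   0.   ]
 [-0.001 -0.    -1.   ]] [-0.133  0.186  1.752 -0.     1.204 -0.276]
TCP tray mm [ -1.8 -66.2  47.2] tool x yaw 8.195215645598802
```

View pics/scene9z.png

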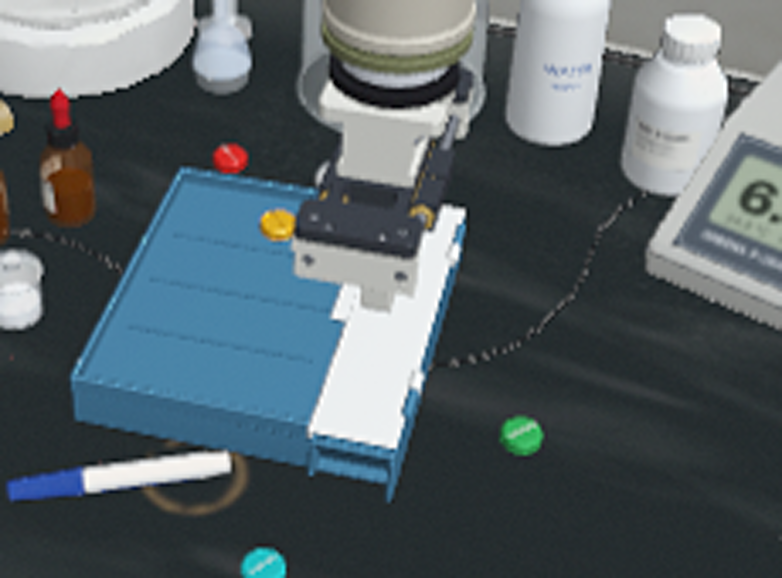

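The cover is almost shut, so I'll press gently in 1 mm steps until the wrist shows a force.

Request:
{"op": "jog_arm", "data": {
  "commands": [1,0,0,0.001,0,1,0,0,0.001,0,1,0,0,0,0,1,0,0,0,0]
}}

```text
t: 16.88
tool_pos: [0.5646, -0.0242, 0.0458]
orientation: [3.133, 0.224, 0.001]
force: [-0.0, -0.3, 0.6]
opening: 0.0005
```

Request:
{"op": "jog_arm", "data": {
  "commands": [1,0,0,0.001,0,1,0,0,0,0,1,0,0,0,0]
}}

```text
t: 17.13
tool_pos: [0.5646, -0.0242, 0.0457]
orientation: [3.133, 0.224, 0.001]
force: [-4.0, 0.0, 8.0]
opening: 0.0006
```

Request:
{"op": "jog_arm", "data": {
  "commands": [1,0,0,0.001,0,1,0,0,0,0,1,0,0,0,0,1,0,0,0,0]
}}

```text
t: 17.47
tool_pos: [0.5647, -0.0242, 0.0456]
orientation: [3.133, 0.225, 0.001]
force: [-8.4, 0.7, 16.0]
opening: 0.001
```

Request:
{"op": "jog_arm", "data": {
  "commands": [1,0,0,-0.005,0,1,0,0,-0.02,0,1,0,0,-0.03,0,1,0,0,-0.03,0,1,0,0,-0.03,0,1,0,-0.03,-0.03,0,1,-0.03,-0.03,-0.01,0,1,-0.03,-0.03,0,0,1,-0.03,-0.03,0,0,1,-0.03,-0.03,0,0,1,-0.03,-0.03,0,0,1,0,-0.04,0,0,1,0,-0.04,0,0,1,0,-0.04,0,0,1,0,-0.04,0,0,1,0,0,0,0,1,0,0,0,0]
}}

```text
t: 18.88
tool_pos: [0.3705, 0.2893, 0.1975]
orientation: [3.133, 0.231, -0.001]
force: [-0.9, 0.5, -0.6]
opening: 0.0006
```

```bash
python3 chk.py 10 scene top;  python3 - <<'E'
import cv2
a=cv2.imread("pics/scene10.png")[120:290,250:480]; cv2.imwrite("pics/scene10z.png",cv2.resize(a,None,fx=3.4,fy=3.4,interpolation=cv2.INTER_CUBIC))
a=cv2.imread("pics/top10.png")[110:270,250:450]; cv2.imwrite("pics/top10z.png",cv2.resize(a,None,fx=3.7,fy=3.7,interpolation=cv2.INTER_CUBIC))
E
```

```text
18.8833 [0.3705 0.2893 0.1975] [-0.93  0.47 -0.55] 0.0005600465344331027
[[ 0.989  0.147 -0.   ]
 [ 0.147 -0.989 -0.   ]
 [-0.     0.    -1.   ]] [ 0.554 -0.217  1.864  0.     1.495  0.406]
TCP tray mm [-148.5  271.6  197.5] tool x yaw 8.447627937702677
```

View pics/scene10z.png

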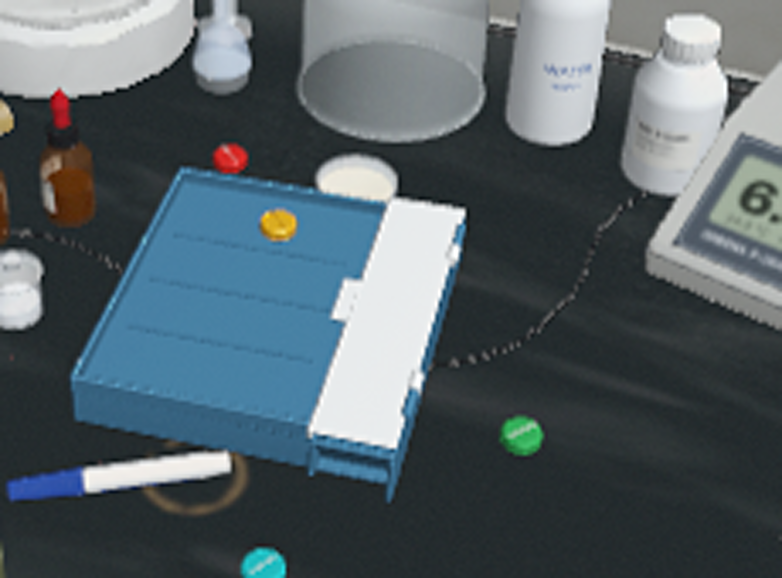

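View pics/top10z.png

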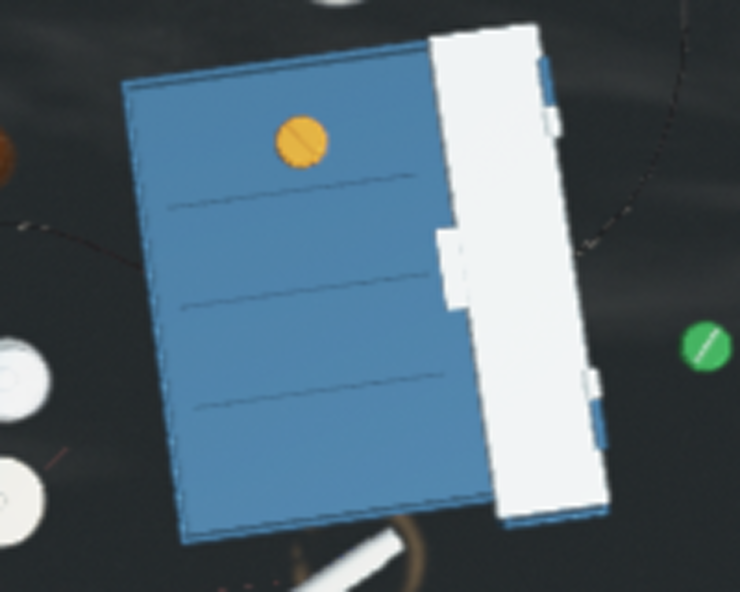

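The cover lies flat, the yellow tablet hasn't moved, and the arm is clear of everything, so I'm handing the job in.

```bash
python3 -c "
from plant import robot
print(robot.close_job())"
```

```text
the job is handed in; nothing more can be done
None
```

The job is handed in at about 19 s of the 56 s allowed. All three white tablets are in the trough, the cover is shut, and the yellowed tablet is still in its place. The hand-in reported no verdict.

- **Tablets:** I swept the whites one at a time with closed fingers, 3 mm above the platform. The picture taken before closing showed all three lying in the trough.
- **Cover:** I pushed it over from its outer side and pressed it down at about 16 N. The fingertips stopped at 45.6 mm, against 45.5 mm given for shut. The last pictures show it lying flat.
- **Other things:** The yellow tablet is at the same pixels as at the start. The bystanders visible in the last pictures look unmoved, though I compared them only by eye.
- **Last state:** The arm was clear of everything at the end. After the cover shut, the whites can no longer be seen, so their final rest is inferred from the picture before closing. No check failed or disagreed.

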